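# Hold a bone section square on the imaging stage

### The arm

A 6-joint arm with a two-finger parallel gripper is mounted at the origin on the work surface. World frame = base frame: x ahead of the robot, y to its left, z up, the work surface at z = 0. Lengths are in m, angles in degrees, forces in N, time in s.
With the tool pointing down it reaches from about 0.35 to 0.875 m from the base axis. Payload 4.2 kg.
Tool frame: the origin (TCP) lies midway between the tips of the shut fingers; the grasp point (between the pads) lies 19 mm behind it; z points along the fingers, y is the line along which they close (so a half turn about z gives the same grasp; the last joint's range is limited). The gripper opens to 87 mm and grips with 3 to 60 N. Pads are 19 mm wide; open, the fingers measure 117 mm over their backs; the gripper's body (75 mm by 190 mm) begins 51 mm behind the grasp point.
Start: joints at [-57.491, 22.042, 0.453, 0, -68.411, -14.817], TCP at [0.19, -0.595, 0.223] pointing down, gripper open.
Joint ranges: [-179.83, 179.83], [-69.29, 118.12], [-61.27, 80.66], [-181.25, 117.63], [-171.15, -9.14], [-177.46, 177.46]. Speed limits (degrees/s): [159.86, 159.86, 180, 180, 180, 180].

### API

Orientations are given as [roll, pitch, yaw] about the fixed x, y, z axes, in that order (R = Rz(yaw) Ry(pitch) Rx(roll)).
In Python, from workcell import env gives the robot as it stands. The module is installed in compiled form; this text tells all that it offers. Calls block until the motion is done:
- env.goto(position, orientation): joint-space move of the TCP to a pose.
- env.move_straight(position, rotation=None, rate=0.15, force_limit=None): straight line of the TCP; rotation=None keeps the orientation; rate is the mean speed in m/s. With force_limit (N) it stops when the force on the tool has changed by that much, and returns True; else False.
- env.set_joints(angles): joint-space move.
- env.gripper_to(opening, grasp_force=None): opening from 0.0 (shut) to 1.0 (fully open); grasp_force is the grip in N (None keeps the last); returns when the fingers have stopped.
- env.dwell(seconds).
- env.inverse_kinematics(position, orientation): joint angles nearest the present ones, or None.
- env.read_state(): the state.
- env.grab_frame(name): name is "side" or "top" or "wrist"; returns a dict with "image" (420x560x3 uint8, blue, green, red), "fx", "fy", "cx", "cy" (pixels), "position" and "orientation" of the camera in the world. Camera axes: x right, y up, looking along -z (the intrinsics and any distortion apply to the point x, -y, -z); pixel columns grow to the right and rows downward; lengths in m; the calibration is good to about 2 mm. A picture is of the moment at which its call begins. There is no depth.
A pose or a line that the arm cannot do raises env.Unreachable and nothing moves.
- env.close_job(): hands the job in; it is judged then, once.
Trained networks look in a picture, given as the dict that the camera call returned (one of the last four; its "shot" number tells which), for a name from the list of things; names that differ only in an ending like _2 or _b are one class to them, and where a whole thing is asked for, a point or a joint stands for the part that bears it (a point fixed in the world has none). Each returns a list of dicts, best first, with "score" (0 to 1); they miss things now and then, are a little off and sometimes report something else, mostly with a low value. They report only what shows in the picture. A call takes as long as a camera call. They do not tell look-alikes from the thing itself.
- env.search_frame(picture, thing): "xyz" ([x, y, z] in m, in world coordinates, good to about 4 mm: the middle of the surface that is visible of it).
- env.trace(picture, thing): "mask" (420x560 bool, what is visible of it).
The state is a dict: "clock": time; "joint_positions": joint angles; "qvel": joint speeds; "joint_torque": joint torques, N m; "position": TCP position; "tool_rot": TCP orientation; "force": force on the tool from outside, world axes, zero at the start; "wrist_torque": the same for the moment, N m; "opening": opening from 0.0 (shut) to 1.0 (fully open); "finger_force": force on a finger pad.
Only numpy, scipy, OpenCV 4.12 (cv2) and the standard library are available. Lean on these libraries where they do the work, as an engineer would, in place of code of your own. Each camera call takes 0.05 s, during which the arm holds its last target. There are 200 camera calls.

### The job

Turn the light source's selector knob clockwise to its last click, the three-dot mark, and then pick up the big rectangular resin block with the bone section and seat it flat on the grey stage plate, face up, square in the corner formed by the two low metal stops. Press it firmly against both stops at once and finish while still holding it there with the gripper - do not let go. Leave the other things on the bench where they are.

Things in the scene. Friction and masses are not known exactly. Their poses are not given: they have to be found in the camera images.
- light_box: grey light source, fixed: 200 (x) x 120 (y) mm box, top face 30 mm above the bench; two black goosenecks rise 170 mm high from its +x end, leaning to +x. Origin: centre of its underside on the bench. The knob's axis is vertical, at x = -45 mm, y = 0 in its frame. White dots on its top face, 43 mm from the knob's axis, mark the knob positions
- knob_grip (a point): the point to grip on the black selector knob: on its axis, 67 mm above the bench. The knob is a disc (diameter 50, 8 mm high, its underside 31 mm above the bench) with a bar on it, 48 long x 14 wide, its top 75 mm above the bench; a white line on the bar marks its pointer end
- knob (a joint): knob angle, rad, grows CLOCKWISE seen from above. At 0 the pointer end looks along the light box's -x axis (one dot) and the bar lies along its x; clicks (spring detents) at 0 (one dot), 0.7 (two dots) and 1.4 (three dots); stops at -0.12 and 1.52. It starts at or near one of the first two and is not yet at three dots. Turning takes about 0.1 N m; released near a click it snaps onto it
- block: the specimen block, loose: rectangular tan resin block 70 (x) x 48 (y) x 50 (z) mm with a pale bone section in its top face, about 0.2 kg (0.14 to 0.28), standing flat on the bench. Origin: centre of its underside; z up
- stage: imaging stage, fixed to the bench: grey plate 190 x 190 x 12 mm. Origin: centre of its underside on the bench; z up. The plate's top is at z = 12 mm. The free corner to fill lies towards its +x, +y: the stops' inner faces are the planes x = +70 mm and y = +70 mm of this frame. Not slippery: a block leaning hard on plate or one stop can stick short of the other
- far_stop: metal rail on the stage, fixed: 12 (x) x 112 (y) x 16 mm high (its top 28 mm above the bench); axes as the stage's. Origin: centre of its underside, on the plate at x = 76, y = 4 mm of the stage. Its -x face is the stop
- side_stop: metal rail on the stage, fixed, at right angles to the other: 112 (x) x 12 (y) x 16 mm high (its top 28 mm above the bench); axes as the stage's. Origin: centre of its underside, on the plate at x = 4, y = 76 mm of the stage. Its -y face is the stop
- long_bone: bystander, leave alone: cream long bone about 240 mm long with knobbly ends, lying down; origin under its middle
- caliper: bystander, leave alone: flat steel calliper 200 mm long with a black slider box, lying flat; origin under the middle of its bar
- puck: bystander, leave alone: ROUND resin mount, diameter 40, height 22 mm; origin under its centre
- small_block: bystander, leave alone: small rectangular resin mount 36 x 28 x 18 mm (much smaller than the specimen block); origin under its centre
- jar: bystander, leave alone: closed jar, diameter 52, height 65 mm; origin under its centre
- brush: bystander, leave alone: hand brush lying down, handle along its own x
- dish: bystander, leave alone: shallow white dish, diameter 80, height 22 mm; origin under its centre
Mind the look-alikes: they are no part of the job. Leave any black or red look-alike of the block alone.

How it is judged:
By the outcome, as a careful person would: the job done as asked, in the order asked, and still so for the second after the job is handed in, while the arm keeps its last pose, push and grip.
It also fails if it takes over 72 s, if anything falls off the work surface, if the arm or the gripper's body presses on something with over 40 N, if the wrist force passes 120 N, or if a joint passes its speed limit or range.

## Working session

There is one attempt and no reset: what is moved stays moved. The work goes in short steps, each a Python script; the robot and the scene stay as the last script left them, time stands still between calls to the robot, and variables do not carry over. Pictures are saved under pics/ and viewed, at most 10 in all, crops included, and the job is handed in when it is done.

```bash
mkdir -p pics
python3 - <<'E'
from workcell import env
import cv2,pickle,numpy as np
np.set_printoptions(precision=4,suppress=True)
for n in ("top","side"):
    f=env.grab_frame(n); cv2.imwrite(f"pics/{n}0.png",f["image"]); pickle.dump(f,open(f"{n}0.pkl","wb"))
    print(n,{k:v for k,v in f.items() if k!="image"})
    if n=="top":
        for t in ("block","stage","light_box","knob_grip","far_stop","side_stop","small_block"):
            print(t,[(np.round(d["xyz"],4),round(d["score"],2)) for d in env.search_frame(f,t)[:4]])
print(env.read_state())
E
```

```text
top {'fx': 385.93316679422685, 'fy': 385.93316679422685, 'cx': 278.5101046779221, 'cy': 208.8508622207527, 'position': array([0.3965, 0.0686, 1.0023]), 'orientation': array([  6.2413,   0.5629, -90.9586]), 'shot': 1}
block [(array([ 0.5323, -0.1445,  0.05  ]), 0.7), (array([0.2309, 0.2575, 0.0509]), 0.68), (array([0.3223, 0.1786, 0.0483]), 0.67), (array([ 0.4954, -0.0444,  0.0507]), 0.6)]
stage [(array([ 0.5525, -0.2997,  0.0562]), 0.62)]
light_box [(array([ 0.742 , -0.1402,  0.0614]), 0.62), (array([ 0.6089, -0.3109,  0.0299]), 0.56)]
knob_grip [(array([ 0.5546, -0.3066,  0.051 ]), 0.79), (array([0.5217, 0.2211, 0.0081]), 0.18)]
far_stop [(array([0.5893, 0.2434, 0.0298]), 0.69)]
side_stop [(array([0.5072, 0.2965, 0.0273]), 0.74)]
small_block [(array([0.387 , 0.0312, 0.0177]), 0.46)]
side {'fx': 464.6626398176621, 'fy': 464.6626398176621, 'cx': 276.3548172095495, 'cy': 207.97242142714134, 'position': array([0.3321, 0.9503, 1.0647]), 'orientation': array([  41.8672,   -1.0332, -168.3349]), 'shot': 2}
{'clock': 0.45, 'joint_positions': array([-57.4894,  22.0456,   0.4455,  -0.0023, -68.4122, -14.8174]), 'qvel': array([-0.0526, -0.0896, -0.0066, -0.0245, -0.0201, -0.0062]), 'joint_torque': array([ -0.0001, -39.0009,  18.7392,   4.2196,   0.0146,  -0.0001]), 'position': array([ 0.19  , -0.5953,  0.2225]), 'tool_rot': array([ 179.9876,   -0.0011, -162.3076]), 'force': array([ 0.0978,  0.6293, -0.5544]), 'wrist_torque': array([-0.0306, -0.0066,  0.0374]), 'finger_force': 0.0, 'opening': 0.9977007827214506}
```

View pics/top0.png

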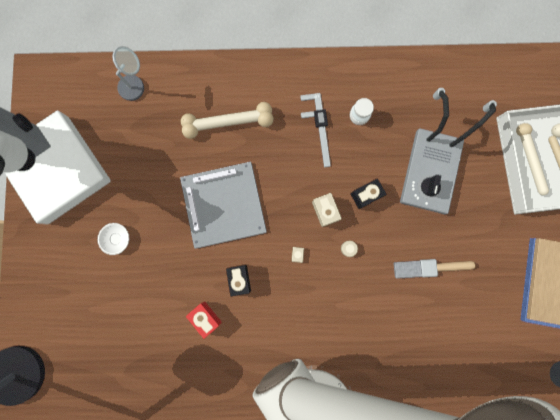

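View pics/side0.png

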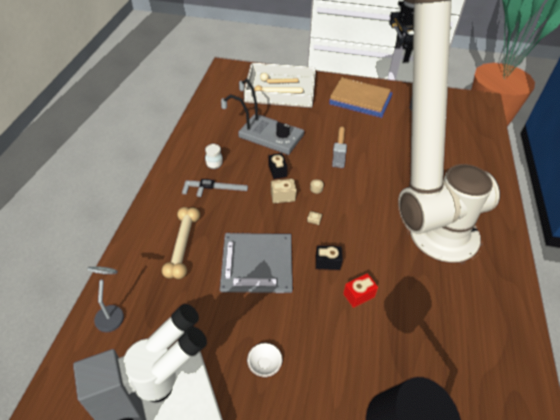

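Candidates for the block in the top view:
- tan with bone (327,210)
- black (368,194)
- black (238,281)
- red (203,319)
- small tan mount (298,255)
- round puck (349,249)

The description fits the tan one at (327,210), near world (0.495,-0.044). The light box knob is at (432,186), with the goosenecks on its +x end (image up). The stage is at (223,205), with rails on its up and left sides. Next I'll take close wrist views.

```bash
cat > h.py <<'E'
from workcell import env
import cv2,pickle,numpy as np
from scipy.spatial.transform import Rotation as R
np.set_printoptions(precision=4,suppress=True)
def snap(n,name):
    f=env.grab_frame(n); cv2.imwrite(f"pics/{name}.png",f["image"]); pickle.dump(f,open(name+".pkl","wb")); return f
def cam(f): return R.from_euler('xyz',f["orientation"],degrees=True).as_matrix(),np.array(f["position"])
def px2w(f,uv,z):
    M,p=cam(f); uv=np.atleast_2d(uv).astype(float)
    d=np.c_[(uv[:,0]-f["cx"])/f["fx"],-(uv[:,1]-f["cy"])/f["fy"],-np.ones(len(uv))]@M.T
    return p+d*((z-p[2])/d[:,2])[:,None]
def w2px(f,P):
    M,p=cam(f); c=(np.atleast_2d(P)-p)@M
    return np.c_[f["cx"]+f["fx"]*c[:,0]/-c[:,2],f["cy"]-f["fy"]*c[:,1]/-c[:,2]]
def st(*k):
    s=env.read_state(); print(*[(q,np.round(s[q],3)) for q in k or ("clock","position","tool_rot","force","opening","finger_force")])
    return s
E
python3 - <<'E'
from h import *
f=pickle.load(open("top0.pkl","rb"))
print({k:v for k,v in f.items() if k not in("image","position","orientation")})
im=f["image"]
a=cv2.resize(im[120:220,390:490],(400,400),interpolation=cv2.INTER_CUBIC); b=cv2.resize(im[155:255,175:275],(400,400),interpolation=cv2.INTER_CUBIC)
cv2.imwrite("pics/crop.png",np.hstack([a,b]))
env.goto([0.50,-0.24,0.30],[180,0,180]); s=st("clock","joint_positions","position","tool_rot")
f=snap("wrist","w1"); print(f["position"],f["orientation"],f["fx"],f["cx"],f["cy"])
for t in ("block","light_box","knob_grip"):
    print(t,[(np.round(d["xyz"],4),round(d["score"],2)) for d in env.search_frame(f,t)[:4]])
for y in range(-180,180,30):
    q=env.inverse_kinematics([0.555,-0.305,0.06],[180,0,y]); print(y,None if q is None else np.round(q,0))
E
```

```text
{'fx': 385.93316679422685, 'fy': 385.93316679422685, 'cx': 278.5101046779221, 'cy': 208.8508622207527, 'shot': 1}
('clock', np.float64(2.192)) ('joint_positions', array([ -8.958,  12.56 ,  -1.957,   0.003, -75.51 , -81.091])) ('position', array([ 0.5  , -0.241,  0.3  ])) ('tool_rot', array([179.999,  -0.027, 179.952]))
[ 0.4222 -0.2405  0.4614] [-16.0305  -0.0851  89.9979] 350.808492699377 277.45644005989124 214.88048171195902
block [(array([ 0.4964, -0.0538,  0.0494]), 0.89), (array([ 0.5309, -0.1546,  0.0498]), 0.82)]
light_box [(array([ 0.5659, -0.3087,  0.0307]), 0.65)]
knob_grip [(array([ 0.5482, -0.3048,  0.0384]), 0.77)]
-180 [-14.  31. -10.  -0. -49. -76.]
-150 [-14.  31. -10.   0. -49. -46.]
-120 [-14.  31. -10.   0. -49. -16.]
-90 [-14.  31. -10.   0. -49.  14.]
-60 [-14.  31. -10.   0. -49.  44.]
-30 [-14.  31. -10.   0. -49.  74.]
0 [-14.  31. -10.   0. -49. 104.]
30 [-14.  31. -10.   0. -49. 134.]
60 [-14.  31. -10.   0. -49. 164.]
90 [ -14.   31.  -10.    0.  -49. -166.]
120 [ -14.   31.  -10.   -0.  -49. -136.]
150 [ -14.   31.  -10.   -0.  -49. -106.]
```

View pics/w1.png

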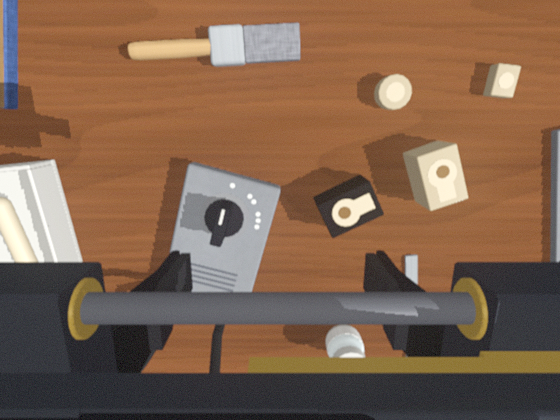

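View pics/crop.png

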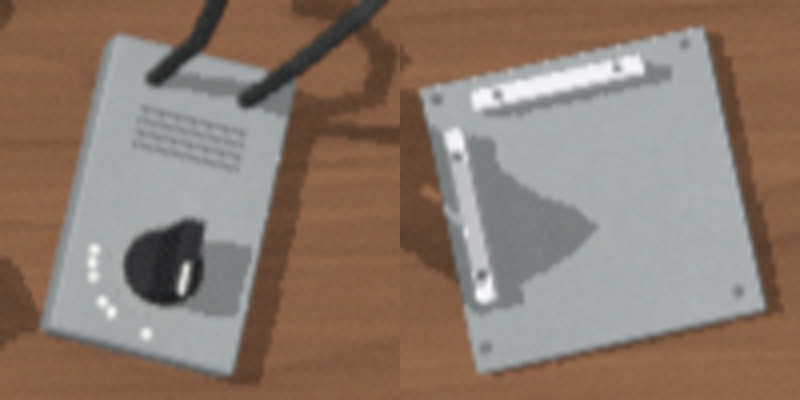

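The wrist view confirms the tan block with the bone section at (436,175), with the black look-alike at (348,206). The knob is at (223,218), its white line near (222,216) pointing towards the one-dot mark (232,185). The two-dot and three-dot marks are near (251,200) and (258,220). In the crop the stage has its rails at the top (+x) and left (+y), so its yaw is about +10°.

```bash
cat >> h.py <<'E'
from scipy.optimize import minimize, least_squares
def boxfit(f,mask,dims,x0,z0=0.0):
    l,w,h=dims
    C=np.array([[a*l/2,b*w/2,c*h] for a in(-1,1) for b in(-1,1) for c in(0,1)])
    S=4
    M=cv2.resize(mask.astype(np.uint8),None,fx=S,fy=S,interpolation=cv2.INTER_NEAREST)>0
    def cost(p):
        c,s=np.cos(p[2]),np.sin(p[2])
        P=C@np.array([[c,-s,0],[s,c,0],[0,0,1]]).T+[p[0],p[1],z0]
        h=cv2.convexHull(((w2px(f,P)+.5)*S*16).astype(np.int32))
        r=np.zeros(M.shape,np.uint8); cv2.fillConvexPoly(r,h,1,shift=4); r=r>0
        return 1-(r&M).sum()/(r|M).sum()
    best=None
    for dy in np.arange(-90,90,15):
        r=minimize(cost,[x0[0],x0[1],np.radians(dy)],method="Nelder-Mead",options=dict(initial_simplex=[[x0[0]+a,x0[1]+b,np.radians(dy)+c] for a,b,c in((0,0,0),(.01,0,0),(0,.01,0),(0,0,.15))],maxiter=120))
        if best is None or r.fun<best.fun: best=r
    return best.x[:2],np.degrees(best.x[2]),1-best.fun
E
python3 - <<'E'
from h import *
f=snap("wrist","w2"); im=f["image"]
d=[d for d in env.trace(f,"block") ]
for q in d[:3]:
    m=q["mask"]; c=np.argwhere(m).mean(0)[::-1]; 
    x0=px2w(f,c,0.04)[0]; print(round(q["score"],2),c,m.sum(),im[m].mean(0),boxfit(f,m,(.07,.048,.05),x0))
# white blobs
w=(im.min(2)>200).astype(np.uint8); w[:, :170]=0; w[:160]=0; w[255:]=0; w[:,300:]=0
g=im.min(2).astype(float)
n,l,s_,c=cv2.connectedComponentsWithStats(w)
for i in range(1,n):
    ys,xs=np.where(l==i); wt=g[ys,xs]
    print("blob",np.round(c[i],1),s_[i][:5],px2w(f,c[i],.0305)[0])
    if s_[i][4]>12:
        P=px2w(f,np.c_[xs,ys],.0755)[:,:2]; u=np.linalg.svd(P-P.mean(0))[2][0]; print("line",P.mean(0),np.degrees(np.arctan2(u[1],u[0])))
cv2.imwrite("pics/kz.png",cv2.resize(im[155:260,165:290],None,fx=5,fy=5,interpolation=cv2.INTER_CUBIC))
E
```

```text
0.77 [348.2998 204.574 ] 2655 [ 99.6524 113.4889 125.3623] (array([ 0.5332, -0.1519]), np.float64(-63.77525471593925), np.float64(0.9507149580886638))
0.72 [435.7139 173.9478] 3258 [166.4061 193.5896 207.3843] (array([ 0.4943, -0.0445]), np.float64(20.359059399170736), np.float64(0.9450912124179451))
blob [232.1 185.3] [230 183   5   6  26] [ 0.5076 -0.2966  0.0305]
line [ 0.4987 -0.2907] -13.368475418143777
blob [251.5 198.8] [247 194  10  11  53] [ 0.5249 -0.2727  0.0305]
line [ 0.5142 -0.2693] 35.4978698577795
blob [221.2 217.1] [219 210   5  15  38] [ 0.5489 -0.312   0.0305]
line [ 0.5357 -0.3045] -14.828705584584405
blob [257.5 213.9] [255 212   6   5  24] [ 0.5448 -0.2655  0.0305]
line [ 0.532  -0.2629] 98.05512057683252
blob [257.2 223.3] [254 218   7  12  50] [ 0.5573 -0.266   0.0305]
line [ 0.5432 -0.2634] -11.983225864786624
```

View pics/kz.png

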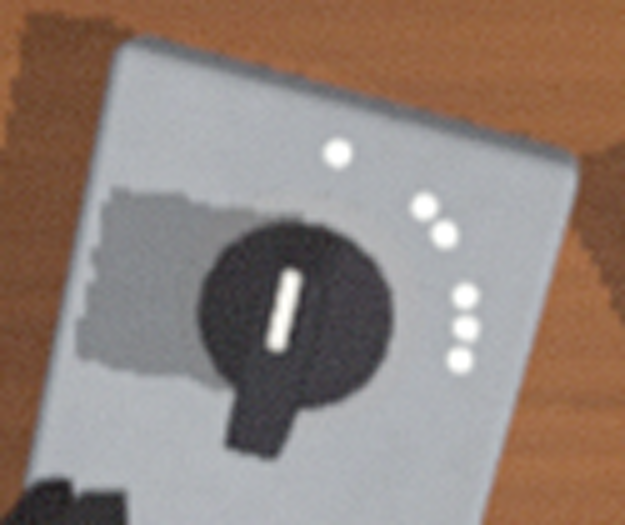

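Run:
```python
from h import *
D=np.array([[.5076,-.2966],[.5249,-.2727],[.5531,-.2658]]); T=np.array([0,.7,1.4])
def mod(p): a=p[2]+np.pi-T; return p[:2]+.043*np.c_[np.cos(a),np.sin(a)]
r=least_squares(lambda p:(mod(p)-D).ravel(),[.55,-.305,-.26]); C=r.x[:2]; by=np.degrees(r.x[2])
print("axis",C,"box yaw",by,"res",r.fun)
f=pickle.load(open("w2.pkl","rb"))
ax=np.array([np.cos(r.x[2]),np.sin(r.x[2])])
print("disc top px",w2px(f,[*C,.039]),"box -x edge centre px",w2px(f,[*(C-.055*ax),.03]), "bar angle", (by+180)-165.2)
assert np.abs(r.fun).max()<.004
y0=-14.8; y1=by-80.2-1.5
g=[*C,.048]
print(y0,y1)
env.gripper_to(0.6)
env.goto([*C,.13],[180,0,y0]); st()
print(env.move_straight(g,rate=.08,force_limit=15)); st()
env.gripper_to(0.0,30); s=st()
```

```text
axis [ 0.5488 -0.3084] box yaw -15.859034294879894 res [-0.0001 -0.0001 -0.0001 -0.0001  0.0003  0.0001]
disc top px [[223.027  218.9135]] box -x edge centre px [[234.378  175.9404]] bar angle -1.0590342948798934
-14.8 -97.5590342948799
('clock', np.float64(5.892)) ('position', array([ 0.549, -0.308,  0.13 ])) ('tool_rot', array([179.998,  -0.023, -14.809])) ('force', array([ 0.475, -1.265, -0.052])) ('opening', np.float64(0.601)) ('finger_force', np.float64(0.0))
False
('clock', np.float64(7.067)) ('position', array([ 0.549, -0.309,  0.049])) ('tool_rot', array([179.99 ,  -0.08 , -14.791])) ('force', array([-0.446,  0.388, -0.149])) ('opening', np.float64(0.601)) ('finger_force', np.float64(0.0))
('clock', np.float64(7.8)) ('position', array([ 0.549, -0.308,  0.048])) ('tool_rot', array([179.996,   0.001, -14.801])) ('force', array([-2.349,  0.723, -0.426])) ('opening', np.float64(0.161)) ('finger_force', np.float64(30.0))
```

Fit is excellent, and the grip width of 14 mm matches the bar. Next I turn the knob, release, and check.

Run:
```python
from h import *
C=[.5488,-.3084]
for y in np.linspace(-14.8,-97.5,8)[1:]:
    env.goto([*C,.048],[180,0,y])
    s=st("clock","tool_rot","wrist_torque","force","opening")
env.dwell(.2)
env.gripper_to(0.6); env.dwell(.3)
env.move_straight([*C,.14],rate=.15)
env.goto([.47,-.27,.28],[180,0,-90-0]); 
f=snap("wrist","w3"); st("clock","tool_rot")
print(f["position"],f["orientation"],w2px(f,[*C,.075]))
```

```text
('clock', np.float64(8.117)) ('tool_rot', array([-179.987,   -0.003,  -26.408])) ('wrist_torque', array([0.431, 0.054, 0.104])) ('force', array([0.695, 2.597, 0.244])) ('opening', np.float64(0.158))
('clock', np.float64(8.433)) ('tool_rot', array([-179.956,   -0.007,  -38.144])) ('wrist_torque', array([ 1.204, -0.25 , -0.004])) ('force', array([1.035, 3.713, 0.55 ])) ('opening', np.float64(0.161))
('clock', np.float64(8.75)) ('tool_rot', array([-179.927,   -0.001,  -50.018])) ('wrist_torque', array([ 1.544, -0.383, -0.005])) ('force', array([1.545, 5.398, 0.718])) ('opening', np.float64(0.158))
('clock', np.float64(9.067)) ('tool_rot', array([-179.9  ,   -0.004,  -61.797])) ('wrist_torque', array([ 1.832, -0.552,  0.07 ])) ('force', array([ 1.806,  5.276, -0.279])) ('opening', np.float64(0.155))
('clock', np.float64(9.383)) ('tool_rot', array([-179.854,    0.007,  -73.617])) ('wrist_torque', array([ 1.976, -0.799,  0.066])) ('force', array([2.269, 6.298, 0.117])) ('opening', np.float64(0.161))
('clock', np.float64(9.7)) ('tool_rot', array([-179.812,    0.034,  -85.457])) ('wrist_torque', array([ 2.099, -1.008, -0.117])) ('force', array([3.735, 6.71 , 0.173])) ('opening', np.float64(0.158))
('clock', np.float64(10.017)) ('tool_rot', array([-179.781,    0.063,  -97.241])) ('wrist_torque', array([ 2.095, -1.259, -0.003])) ('force', array([ 3.987,  6.843, -0.19 ])) ('opening', np.float64(0.162))
('clock', np.float64(12.95)) ('tool_rot', array([179.76 ,   0.105, -90.036]))
[ 0.4684 -0.3458  0.4396] [ -16.2475   -0.1547 -179.9854] [[198.2031 150.5795]]
```

View pics/w3.png

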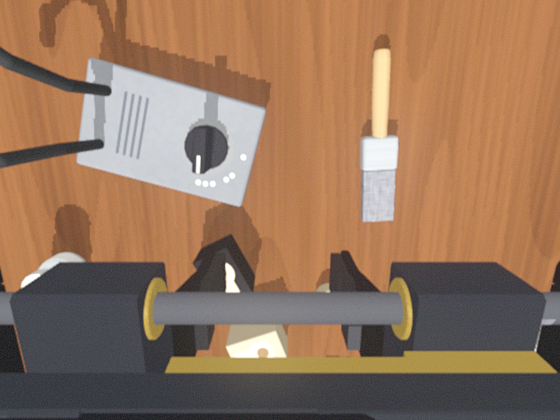

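The white line at (198,163) points down at the three-dot group (205,184), so the knob is at the last click. I'll check the angle numerically and then look at the block and stage together.

Run:
```python
from h import *
f=pickle.load(open("w3.pkl","rb")); im=f["image"]
w=im.min(2)>200; w[:152]=0; w[176:]=0; w[:,:190]=0; w[:,208:]=0
ys,xs=np.where(w); P=px2w(f,np.c_[xs,ys],.0755)[:,:2]; u=np.linalg.svd(P-P.mean(0))[2][0]
a=np.degrees(np.arctan2(u[1],u[0]))%180; print("pointer",a,"knob rad",np.radians(164.14-a))
env.goto([.58,.08,.36],[180,0,180])
f=snap("wrist","w4"); st("clock","joint_positions")
for t,dim,z in (("block",(.07,.048,.05),.04),("stage",(.19,.19,.012),.012),("far_stop",(.012,.112,.016),.02),("side_stop",(.112,.012,.016),.02)):
    for q in env.trace(f,t)[:4]:
        m=q["mask"]; c=np.argwhere(m).mean(0)[::-1]; x0=px2w(f,c,z)[0]
        print(t,round(q["score"],2),c,m.sum(),f["image"][m].mean(0).astype(int),boxfit(f,m,dim,x0,.012 if "stop" in t else 0))
```

```text
pointer 87.31675722857204 knob rad 1.340818528420351
('clock', np.float64(14.908)) ('joint_positions', array([  23.646,   14.733,    9.172,    0.002,  -84.483, -113.676]))
block 0.76 [108.8854 137.1453] 2540 [114 122 129] (array([ 0.5338, -0.1506]), np.float64(-64.59913102288037), np.float64(0.9487976443644691))
stage 0.78 [377.9102 118.7066] 18990 [202 198 196] (array([0.5151, 0.2212]), np.float64(11.67425968274348), np.float64(0.9875237390995593))
far_stop 0.61 [388.7402 176.7737] 866 [238 235 235] (array([0.589, 0.24 ]), np.float64(12.15931255072243), np.float64(0.916051912568306))
far_stop 0.56 [350.8281 268.2712] 2205 [179 213 227] (array([0.7188, 0.267 ]), np.float64(-159.60645524613295), np.float64(0.31546575234904606))
side_stop 0.83 [434.7589 112.0861] 929 [215 208 210] (array([0.5041, 0.2961]), np.float64(11.17026380658697), np.float64(0.7790825688073395))
side_stop 0.66 [239.7788  19.0975] 728 [217 241 247] (array([0.3533, 0.0492]), np.float64(-30.145012357252984), np.float64(0.5257983325467988))
```

View pics/w4.png

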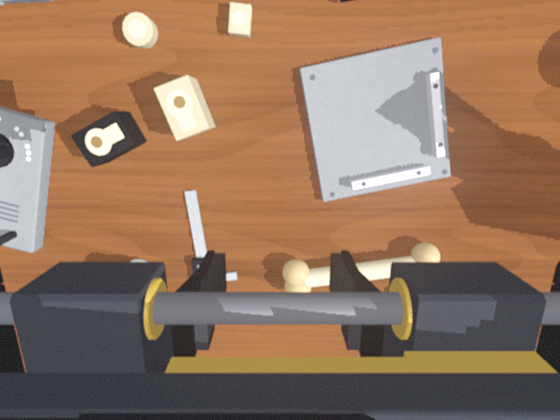

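Wrist view: the tan block is at (184,107) and the stage is at (378,119), with its rails below it (far stop) and to its right (side stop). The stage fit at (0.5151,0.2212), yaw 11.7°, predicts the far stop at (0.5887,0.2405); I measured (0.589,0.240), so it holds. Next I refine the block pose by colour and grasp it.

Run:
```python
from h import *
res=[]
for n,(u,v) in (("w4",(184,107)),("w2",(436,175))):
    f=pickle.load(open(n+".pkl","rb")); im=f["image"]
    m=np.zeros(im.shape[:2],np.uint8); win=cv2.grabCut(im,m,(u-42,v-45,84,90),np.zeros((1,65)),np.zeros((1,65)),4,cv2.GC_INIT_WITH_RECT)
    m=((m==1)|(m==3)).astype(np.uint8); k,l,_,_=cv2.connectedComponentsWithStats(m); m=l==l[v,u]
    r=boxfit(f,m,(.07,.048,.05),px2w(f,(u,v),.04)[0]); print(n,m.sum(),r); res.append(r)
p=(res[0][0]+res[1][0])/2; y=(res[0][1]+res[1][1])/2
assert np.linalg.norm(res[0][0]-res[1][0])<.006 and abs(res[0][1]-res[1][1])<4
ty=y-180; print("grasp",p,ty)
env.gripper_to(.85)
env.goto([*p,.12],[180,0,ty])
print(env.move_straight([*p,.019],rate=.1,force_limit=12)); st()
env.gripper_to(0,60); env.dwell(.2); st("clock","position","force","opening","finger_force","joint_positions")
```

```text
w4 2588 (array([ 0.4949, -0.0437]), np.float64(20.261513921710403), np.float64(0.9756897873155777))
w2 3357 (array([ 0.4948, -0.0438]), np.float64(19.787727934664346), np.float64(0.9687144173941332))
grasp [ 0.4948 -0.0437] -159.97537907181263
False
('clock', np.float64(18.058)) ('position', array([ 0.495, -0.044,  0.02 ])) ('tool_rot', array([-179.986,    0.078, -159.963])) ('force', array([-0.519,  0.751, -0.255])) ('opening', np.float64(0.849)) ('finger_force', np.float64(0.0))
('clock', np.float64(18.842)) ('position', array([ 0.495, -0.044,  0.019])) ('force', array([-0.416, -0.393,  2.723])) ('opening', np.float64(0.543)) ('finger_force', np.float64(60.0)) ('joint_positions', array([ 13.711,  24.448, -31.435,   0.011, -34.101, -83.69 ]))
```

Opening is 47 mm against the 48 mm block face, so the grip is good. Now lift, carry, lower clear of the stops, and check.

```bash
cat >> h.py <<'E'
SY=11.67; SP=np.array([.5151,.2212]); SR=R.from_euler('z',SY,degrees=True).as_matrix()[:2,:2]
def s2w(x,y,z): return [*(SP+SR@[x,y]),z]
def sst():
    s=env.read_state(); p=SR.T@(np.array(s["position"])[:2]-SP); F=np.array(s["force"])
    print("t",round(s["clock"],2),"stage xy mm",np.round(p*1000,1),"z",round(s["position"][2]*1000,1),"F stage",np.round([*(SR.T@F[:2]),F[2]],1),"rot",np.round(s["tool_rot"],2),"op",round(s["opening"],3)); return p,np.array([*(SR.T@F[:2]),F[2]])
E
python3 - <<'E'
from h import *
p=np.array(env.read_state()["position"])
env.move_straight([p[0],p[1],.12],rate=.12); st("force","opening")
o=[180,0,SY-180]
env.goto(s2w(.027,.036,.12),o); sst()
env.move_straight(s2w(.027,.036,.037),rate=.1); sst()
print(env.move_straight(s2w(.027,.036,.026),rate=.01,force_limit=3)); sst()
f=snap("side","s1")
c=w2px(f,s2w(.03,.03,.03))[0].astype(int)
cr=f["image"][c[1]-60:c[1]+60,c[0]-80:c[0]+80]; cv2.imwrite("pics/s1c.png",cv2.resize(cr,None,fx=5,fy=5,interpolation=cv2.INTER_CUBIC))
E
```

```text
('force', array([ 0.416, -0.113, -1.   ])) ('opening', np.float64(0.548))
t 21.01 stage xy mm [26.5 35. ] z 119.6 F stage [-0.3 -0.2 -1.6] rot [-179.96   -0.07 -168.37] op 0.546
t 21.99 stage xy mm [27.6 36.2] z 37.7 F stage [-0.6 -0.2 -0.5] rot [ 179.97    0.08 -168.33] op 0.547
True
t 22.66 stage xy mm [27. 36.] z 31.2 F stage [-1.6  0.8  3.8] rot [-179.99   -0.01 -168.32] op 0.545
```

View pics/s1c.png

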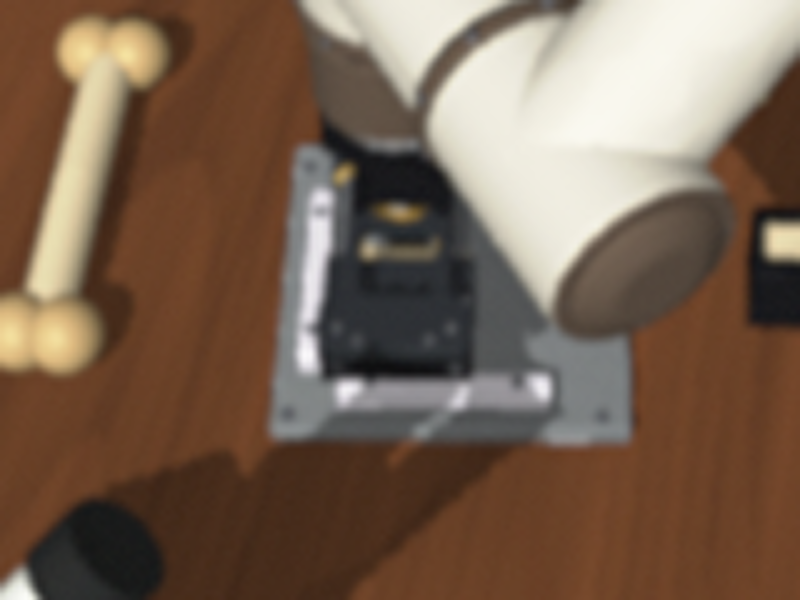

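The gripper holds the block over the plate inside the corner. Contact came at tip z = 31.2 mm, where 31 was expected, so the block is down on the plate. Now slide gently to each stop.

Run:
```python
from h import *
z=.0312
p,_=sst()
print(env.move_straight(s2w(p[0]+.02,p[1],z),rate=.012,force_limit=5)); p,F=sst()
print(env.move_straight(s2w(p[0]-.0012,p[1],z),rate=.01)); p1,F=sst()
print(env.move_straight(s2w(p1[0],p1[1]+.02,z),rate=.012,force_limit=5)); p2,F=sst()
```

```text
t 22.71 stage xy mm [27. 36.] z 31.3 F stage [-0.4 -0.2  4.9] rot [-179.99   -0.   -168.32] op 0.546
True
t 23.14 stage xy mm [27. 36.] z 31.3 F stage [-1.   0.4  3. ] rot [-179.97   -0.13 -168.32] op 0.546
False
t 23.39 stage xy mm [26.1 36.2] z 31.3 F stage [ 0.6 -0.4  1.8] rot [-179.97   -0.12 -168.33] op 0.55
True
t 24.13 stage xy mm [25.5 41.4] z 31.3 F stage [-0.5  1.3  3.3] rot [-179.9    -0.22 -168.33] op 0.547
```

Those stops came early, from friction and noise rather than the stops (expected contact at 35, 46). Repeat with a higher limit.

Run:
```python
from h import *
z=.0311
def push(axis,F0,maxd):
    p,F=sst(); t=p.copy()
    for i in range(int(maxd/.0005)):
        t[axis]+=.0005; env.move_straight(s2w(*t,z),rate=.01)
        s=env.read_state(); F=SR.T@np.array(s["force"])[:2]
        if F[axis]<-F0: break
    return sst()
push(0,8,.016)
p,_=sst(); env.move_straight(s2w(p[0]-.0008,p[1],z),rate=.01)
push(1,8,.012)
```

```text
t 24.13 stage xy mm [25.5 41.4] z 31.3 F stage [-0.5  1.3  3.3] rot [-179.9    -0.22 -168.33] op 0.547
t 31.15 stage xy mm [36.3 40.8] z 31.5 F stage [-8.5 -0.2 12. ] rot [-179.73   -0.6  -168.38] op 0.55
t 31.15 stage xy mm [36.3 40.8] z 31.5 F stage [-8.5 -0.2 12. ] rot [-179.73   -0.6  -168.38] op 0.55
t 31.7 stage xy mm [36. 41.] z 31.3 F stage [ 0.4 -1.5  3.8] rot [-179.86   -0.19 -168.37] op 0.55
t 35.2 stage xy mm [35.5 45.3] z 31.4 F stage [ 1.  -9.7  6.8] rot [-179.62   -0.38 -168.38] op 0.546
```

Run:
```python
from h import *
z=.0312
p,F=sst(); t=p.copy(); t[1]+=.0004
# servo both pressures to ~11 N
for i in range(24):
    e=np.array([11,11])+F[:2]
    if (np.abs(e)<1.5).all(): break
    t+=np.clip(e*6e-5,-.0005,.0005)
    if F[2]>9: z=min(z+.0001,.0318)
    env.move_straight(s2w(*t,z),rate=.01)
    env.dwell(.05); s=env.read_state(); f=np.array(s["force"]); F=np.array([*(SR.T@f[:2]),f[2]])
    if i%4==0: print(i,F,t*1000,z)
sst(); env.dwell(.5); sst()
f=snap("top","t2"); g=snap("side","s2"); 
c=w2px(f,s2w(.03,.03,.03))[0].astype(int); d=w2px(g,s2w(.03,.03,.03))[0].astype(int)
k=lambda im,c:cv2.resize(im[c[1]-50:c[1]+50,c[0]-50:c[0]+50],(400,400),interpolation=cv2.INTER_CUBIC)
cv2.imwrite("pics/fin.png",np.hstack([k(f["image"],c),k(g["image"],d)]))
```

```text
t 35.2 stage xy mm [35.5 45.3] z 31.4 F stage [ 1.  -9.7  6.8] rot [-179.62   -0.38 -168.38] op 0.546
0 [-0.8395 -3.3322  5.5003] [36.0493 45.8163] 0.0312
4 [-3.8655 -5.1118  9.7606] [38.0301 47.4972] 0.031400000000000004
8 [-6.2495 -7.2143 10.3326] [39.4915 48.6595] 0.0318
12 [-8.1783 -9.4329 12.1523] [40.4767 49.3985] 0.0318
16 [-9.2523 -9.4966 15.1756] [41.114  49.8664] 0.0318
t 41.02 stage xy mm [35.8 45.4] z 31.7 F stage [ -9.8 -10.2  14.4] rot [-179.36   -1.   -168.41] op 0.549
t 41.52 stage xy mm [35.8 45.4] z 31.7 F stage [ -8.8 -10.   14.4] rot [-179.36   -1.01 -168.4 ] op 0.548
```

View pics/fin.png

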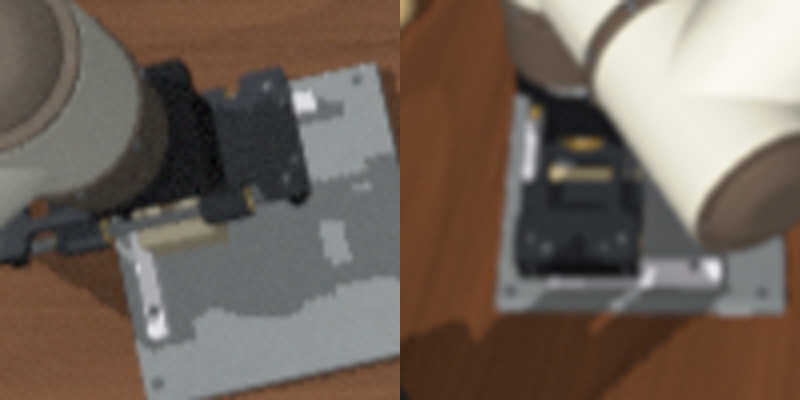

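The block sits in the corner with both contacts loaded at about 10 N, but compliance has tilted the tool by about 1° (pitch -1.0°, roll 0.6°). I'll servo the tilt back to level so the block lies flat, holding the forces.

Run:
```python
from h import *
T=R.from_euler('xyz',[180,0,-168.33],degrees=True)
Rc=R.from_euler('xyz',env.read_state()["tool_rot"],degrees=True)
p,F=sst(); t=np.array([.0412,.0499]); z=.0316
for i in range(30):
    s=env.read_state(); f=np.array(s["force"]); F=np.array([*(SR.T@f[:2]),f[2]])
    E=T*R.from_euler('xyz',s["tool_rot"],degrees=True).inv(); ev=E.as_rotvec(degrees=True)
    if i%4==0: print(i,F,ev,t*1000,z,s["position"][2])
    e=np.array([11,11])+F[:2]
    if (np.abs(e)<1.5).all() and np.linalg.norm(ev)<.2 and F[2]<10: break
    if s["clock"]>56: break
    t+=np.clip(e*6e-5,-.0004,.0004); z+=np.clip((F[2]-6)*2e-5,-.0002,.0002)
    v=.4*ev; n=np.linalg.norm(v); v*=min(1,.3/max(n,1e-6))
    Rc=R.from_rotvec(v,degrees=True)*Rc
    env.move_straight(s2w(*t,z),Rc.as_euler('xyz',degrees=True),rate=.01); env.dwell(.05)
sst(); env.dwell(.3); sst()
```

```text
t 41.62 stage xy mm [35.8 45.4] z 31.7 F stage [ -9.2 -10.6  14.6] rot [-179.36   -1.   -168.4 ] op 0.549
0 [ -9.2146 -10.5522  14.5783] [ 0.8263 -0.8521  0.0686] [41.2 49.9] 0.0316 0.031689821709840776
4 [-7.8451 -9.8237 12.3031] [ 0.6357 -0.6568  0.0613] [41.6659 50.2229] 0.03229603030777199 0.03172603955527546
8 [-8.1197 -9.9254 10.8548] [ 0.1141 -0.138   0.0299] [42.3945 50.4148] 0.03268895730726686 0.03135499206174514
12 [ -8.1089 -10.5007   9.8878] [ 0.0447 -0.0669  0.0114] [43.1342 50.6662] 0.0330169864610104 0.03131610707209808
16 [-10.082  -10.8973   9.8668] [ 0.0286 -0.043   0.0088] [43.7096 50.9204] 0.033323635484507674 0.031306689151598094
t 46.42 stage xy mm [36.3 45.3] z 31.3 F stage [-10.1 -10.9   9.9] rot [-179.98   -0.05 -168.34] op 0.55
t 46.72 stage xy mm [36.3 45.3] z 31.3 F stage [ -8.8 -10.5   8.8] rot [-179.98   -0.05 -168.34] op 0.548
```

Level again and seated (z = 31.3 mm). Friction from the plate and side stop could carry part of the x load, so I'll ease the downward load, push harder on x, and check that the position doesn't creep.

Run:
```python
from h import *
T=R.from_euler('xyz',[180,0,-168.33],degrees=True)
Rc=None; t=np.array([.0439,.0510]); z=.0334
G=np.array([18,14])
s=env.read_state(); Rm=R.from_euler('xyz',s["tool_rot"],degrees=True)
# estimate the present commanded tilt from the earlier 1 deg correction: start with that offset
Rc=R.from_rotvec([.9,-.95,.05],degrees=True)*Rm if False else Rm
for i in range(30):
    s=env.read_state(); f=np.array(s["force"]); F=np.array([*(SR.T@f[:2]),f[2]]); P=SR.T@(np.array(s["position"])[:2]-SP)*1e3
    ev=(T*R.from_euler('xyz',s["tool_rot"],degrees=True).inv()).as_rotvec(degrees=True)
    if i%3==0: print(i,F,ev,P,s["position"][2]*1e3)
    e=G+F[:2]
    if (np.abs(e)<2).all() and np.linalg.norm(ev)<.12 and F[2]<9: break
    if s["clock"]>60: break
    t+=np.clip(e*6e-5,-.0004,.0004); z+=np.clip((F[2]-5)*2e-5,-.0002,.0002)
    v=.5*ev; n=np.linalg.norm(v); v*=min(1,.3/max(n,1e-6)); Rc=R.from_rotvec(v,degrees=True)*Rc
    env.move_straight(s2w(*t,z),Rc.as_euler('xyz',degrees=True),rate=.015); env.dwell(.05)
sst(); env.dwell(.3); sst()
```

```text
0 [ -8.751  -10.5498   8.769 ] [ 0.0282 -0.0438  0.0117] [36.2901 45.3151] 31.30007769044764
3 [-11.4652  -9.9534  10.8889] [ 0.5132 -0.5919  0.0724] [36.2942 45.361 ] 31.53859285075226
6 [-12.3383 -11.5258  11.1418] [ 0.1284 -0.1655  0.0413] [36.3478 45.3424] 31.375307096127113
9 [-14.203  -11.4038  10.5105] [ 0.0558 -0.0782  0.0173] [36.3794 45.3456] 31.329401999963995
12 [-14.6104 -11.2653  10.8716] [ 0.036  -0.0604  0.016 ] [36.3912 45.3143] 31.314766421159415
15 [-15.4844 -12.3543  10.5793] [ 0.0338 -0.0464  0.0062] [36.3965 45.3358] 31.34484016306349
18 [-14.8055 -13.111    9.7812] [ 0.0257 -0.0355  0.0078] [36.3891 45.3461] 31.317423851956864
21 [-15.7394 -12.3763  10.1931] [ 0.0205 -0.035   0.0093] [36.3981 45.3451] 31.363847324202887
24 [-16.237  -13.811    9.8873] [ 0.0289 -0.0337  0.0051] [36.3944 45.3363] 31.349297007742
t 54.22 stage xy mm [36.4 45.4] z 31.4 F stage [-16.2 -14.5   8.4] rot [-179.99   -0.03 -168.34] op 0.548
t 54.52 stage xy mm [36.4 45.4] z 31.3 F stage [-16.  -13.6   9.3] rot [-179.99   -0.03 -168.34] op 0.548
```

The position stayed fixed within 0.1 mm while the x load nearly doubled. Both stops are loaded (16 N and 14 N), and the block is level and gripped. Handing in.

```bash
python3 -c "
from workcell import env
print(env.close_job())"
```

```text
the job is handed in; nothing more can be done
None
```

I turned the knob to the three-dot click, and I handed the job in with the block flat on the stage, still gripped and pressed against the far stop (about 16 N) and the side stop (about 14 N).

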